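# Bring the mixing ball to the chute in its dish

## Robot

A 6-joint arm with a two-finger parallel gripper is mounted at the origin on the work surface; the furniture and walls round the work are solid. World frame = base frame: x ahead of the robot, y to its left, z up, the work surface at z = 0. Lengths are in m, angles in rad, forces in N, time in s.
With the tool pointing down it reaches from about 0.225 to 0.875 m from the base axis. Payload 3.4 kg.
Tool frame: the origin (TCP) lies between the finger pads; the fingertips stand 25 mm ahead of it and the grasp point (between the pads) lies 6 mm ahead of it (manip.tips_ahead is the distance from the TCP to the fingertips, in m); z points along the fingers, x is the direction in which the jaws open and shut, and the axes are right-handed (so a half turn about z gives the same grasp; the last joint's range is limited). The gripper opens to 85 mm and grips with 20 to 120 N. Pads are 22 mm wide; open, the fingers measure 114 mm over their backs; the gripper's body (76 mm by 85 mm) begins 54 mm behind the grasp point. The pads swing forward as they close: fully open they stand 13 mm farther back than shut.
Start: joints at [-1.249, 0.276, 1.505, -0, 1.361, -0.121], TCP at [0.246, -0.52, 0.256] pointing down, gripper open.
Joint ranges: [-2.89, 2.89], [-0.75, 2.08], [0.22, 2.7], [-1.18, 4.32], [0.11, 2.71], [-2.7, 2.7]. Speed limits (rad/s): [2.57, 2.57, 3.14, 3.14, 3.14, 3.14].

## Interface

Orientations are given as a unit quaternion [w, x, y, z].
In Python, from rig import manip gives the robot as it stands. The module is installed in compiled form; this text tells all that it offers.
- The arm moves only by the tool send_rows, never from a script. Its argument "plan" is a list of rows, each an object with "linear": the shift along the tool's x, y, z in m, a list of three; "delta_rot": the turn, a rotation vector about the tool's x, y, z in degrees, a list of three; "fingers": the finger opening in m, from 0 to 0.0854. A call has 1 to 12 rows; each row shifts and turns the pose as measured when the row begins, along the tool's axes as they then stand; what a row does not reach is not made up. A row lasts 1/12 s, in which the tool goes at most 41.7 mm and 7.16 degrees, less where a joint would pass 70% of its speed; a pose out of reach is approached as far as the arm can. A call with a gripper value outside its range is refused whole. The fingers move at their own pace and stop on an object; "force" is the grip in N (left out, the last holds). Time passes only in rows, so rows that do not move let the fingers close. It gives the time, the measured TCP pose, the force and the opening at its end, in the units of the state.
- manip.get_state(): the state, without advancing time (a new reading comes with each control period).
- manip.get_image(name): name is "side" or "top"; returns the picture (480x640x3 uint8, red, green, blue); there is no depth.
- manip.camera_info(name): a dict with "K" (3x3 intrinsics, pixels), "dist" ([k1, k2, p1, p2, k3] as OpenCV has them; the pictures are not rectified), "rvec" (rotation vector, rad) and "tvec" (3), from world to camera coordinates, as OpenCV has them. Camera axes: x right, y down, z forward; pixel columns grow to the right and rows downward; lengths in m; the calibration is good to about 2 mm. A picture is of the moment at which its call begins. camera_info takes no time and is no camera call.
- manip.sign_off(): hands the job in, once; it reports no verdict.
Trained networks look in the newest picture that a camera, given by its name, has taken for a name from the list of things; names that differ only in an ending like _2 or _b are one class to them, and where a whole thing is asked for, a point or a joint stands for the part that bears it (a point fixed in the world has none). Each returns a list of dicts, best first, with "p" (0 to 1); they miss things now and then, are a little off and sometimes report something else, mostly with a low value. They report only what shows in the picture. A call takes as long as a camera call. They do not tell look-alikes from the thing itself.
- manip.find_in(thing, camera): "extent" ([left, top, right, bottom] in pixels, round what is visible of it).
- manip.masks_of(thing, camera): "pixels" (480x640 bool, what is visible of it) and "extent" ([left, top, right, bottom] in pixels, round what is visible of it).
The state is a dict: "clock": time; "qpos": joint angles; "qd": joint speeds; "effort": joint torques, N m; "position": TCP position; "ee_rot": TCP orientation; "contact_force": force on the tool from outside, world axes, zero at the start; "moment": the same for the moment, N m; "width": finger opening in m.
Only numpy, scipy, OpenCV 4.12 (cv2) and the standard library are available. Lean on these libraries where they do the work, as an engineer would, in place of code of your own. Each camera call takes 0.05 s, during which the arm holds its last target. There are 200 camera calls.

## Task

Swing the low cupboard's door wide open by its handle; the dish with the loose steel mixing ball stands on the rack on the inside of the door. Lift the dish by its wooden grip and turn it about a quarter turn so that its spout points down the chute, with the spout's tip just above the chute's mouth, keeping the dish level and the ball in its middle all the way. Finish while still holding it there, still and level, ready to tip: do not tip the ball out, set the dish on anything or let go, and leave the ink jar and the marker where they are.

Things in the scene. Friction and masses are not known exactly. Their poses are not given: they have to be found in the camera images.
- cupboard: low plywood cupboard, 190 deep x 240 wide x 155 high, fixed to the table to the right ahead of the robot, its front turned towards the robot's left (+y side). Origin: centre of its underside; its -x axis points out of the front (the door side), its y axis along the front, z up
- cupboard_door (a joint): angle of the cupboard's door (rad): 0 shut, grows as it opens, up to 1.9. The door is a plywood panel 230 wide, 14 thick, its edges 12 and 152 above the table. It hangs on a vertical hinge at the end of the front that is farthest from the robot (the cupboard's +y end) and swings open clockwise seen from above; the hinge has light friction (under 2 N at the handle) and the door stays where it is left
- door_hinge (a point): point on the door's vertical hinge axis, 120 above the table
- door_handle (a point): on the door's handle: an upright steel bar of 10 mm diameter, from 78 to 142 above the table, standing 42 mm out from the middle of the panel (35 from its face), 205 mm from the hinge along the door. The point lies on the bar's axis 120 above the table; the bar can be pinched from above. Its x axis points into the door, its -y axis along the door away from the hinge
- door_rack (a point): centre of the top of the round aluminium rack on the inside of the door, where the dish stands: 26 above the table, 92 mm from the middle of the panel, 98 mm from the hinge along the door; it swings with the door (its x axis points away from the door's inside face). A 4.5 mm high ring of 80 mm inner diameter on it keeps the dish's foot (72 mm diameter) in place
- dish: round aluminium dish, 114 diameter, a shallow cone sloping about 9 degrees to the middle, with a rolled rim 18.5 high that is open at the spout, and a steel bail (arch) across it with a wooden grip on top. About 0.2 kg. Origin: centre of its underside; +x points to the spout, the bail and grip lie along y, z up. On the rack the spout points roughly away from the door
- dish_grip (a point): centre of the dish's wooden grip, 95 above the dish's underside: a block 14 wide (dish x) x 60 long (dish y) x 20 high
- dish_spout (a point): tip of the dish's spout, 76 from the dish's centre, 13 above its underside; the spout is 22 wide there and its lowest point is 9 or more above the dish's underside
- dish_middle (a point): the place of the ball's centre when it lies in the middle of the dish, 18 above the dish's underside
- ball_center (a point): centre of the loose steel ball, 22 diameter, 44 g, that lies in the dish; it can roll out if the dish tips or is jerked
- chute: fixed steel chute on a post on a square foot (90 x 90): an open straight trough 56 wide over all, 50 inside, 135 long, falling 0.2 rad along its own +x (downhill) from the mouth into the tub. Origin: on the table under the middle of the mouth edge; the mouth faces roughly the cupboard's side (the robot's right), +x roughly to the robot's left. The side walls' tops are 120 above the table at the mouth, which is the highest part of the chute
- chute_mouth (a point): middle of the edge of the trough's floor at the chute's mouth, 100 above the table; its x axis points downhill (level), y across, z up
- tub: open round ink tub, 130 diameter, 66 high, standing fixed under the chute's lower end. Origin: centre of its underside
- ink_jar: closed ink jar, 74 diameter, 85 high; bystander. Origin: centre of its underside
- marker: felt marker 136 long, 16 thick, lying flat; bystander. Origin: centre of its underside
Things that resemble listed ones, but are neither listed nor needed, are in the scene too. What is shaped like the chute but blue is not meant.

How it is judged:
By the outcome, as a careful person would: the job done as asked, in the order asked, and still so for the second after the job is handed in, while the arm keeps its last pose, push and grip.
It also fails if it takes over 58 s, if anything falls off the work surface, if the arm or the gripper's body presses on something with over 40 N, if the wrist force passes 120 N, or if a joint passes its speed limit or range.

## Working session

There is one attempt and no reset: what is moved stays moved. The work goes in short steps, Python scripts to look and compute and a tool call to move; the robot and the scene stay as the last step left them, time stands still between calls to the robot, and variables do not carry over. Pictures are saved under pics/ and viewed, about 8 in all and at most 12, crops included, and the job is handed in when it is done.

Besides the shell and the picture viewer there is one more tool, called after "Request:" by a JSON object that holds its "method" and its "body". send_rows: Moves the arm, as the interface text tells. Its arguments: {"type":"object","properties":{"plan":{"type":"array","items":{"type":"object","properties":{"linear":{"type":"array","items":{"type":"number"}},"delta_rot":{"type":"array","items":{"type":"number"}},"fingers":{"type":"number"}}}},"force":{"type":"number"}},"required":["plan"]}

```bash
mkdir -p pics; cat > h.py <<'E'
import numpy as np, cv2
from rig import manip
from scipy.spatial.transform import Rotation as R
def cam(n):
    c=manip.camera_info(n); return [np.array(c[k],float) for k in("K","dist","rvec","tvec")]
def save(n,f,crop=None,s=1):
    im=manip.get_image(n)[:,:,::-1]
    if crop: im=im[crop[1]:crop[3],crop[0]:crop[2]]
    cv2.imwrite("pics/"+f,cv2.resize(im,None,fx=s,fy=s,interpolation=cv2.INTER_CUBIC))
def proj(n,P):
    K,d,r,t=cam(n); return cv2.projectPoints(np.array(P,float).reshape(-1,3),r,t,K,d)[0].reshape(-1,2)
def ray(n,uv):
    K,d,r,t=cam(n); M=cv2.Rodrigues(r)[0]
    p=cv2.undistortPoints(np.array([[uv]],float),K,d)[0,0]
    v=M.T@np.array([*p,1]); return (-M.T@t.reshape(3)),v/np.linalg.norm(v)
def atz(n,uv,z):
    o,v=ray(n,uv); return o+v*(z-o[2])/v[2]
def tri(a,uva,b,uvb):
    o1,v1=ray(a,uva);o2,v2=ray(b,uvb)
    s=np.linalg.lstsq(np.c_[v1,-v2],o2-o1,rcond=None)[0]
    p,q=o1+s[0]*v1,o2+s[1]*v2
    return (p+q)/2,np.linalg.norm(p-q)
E
python3 - <<'E'
from h import *
np.set_printoptions(precision=3,suppress=True)
for n in("side","top"):
    save(n,n+"0.png"); print(n,ray(n,(320,240)))
    for t in("cupboard","door_handle","dish","chute","tub","ink_jar","marker"):
        print(t,[(round(x["p"],2),np.round(x["extent"]).tolist()) for x in manip.find_in(t,n)[:3]])
s=manip.get_state();print(s["clock"],s["ee_rot"],s["width"])
E
```

```text
side (array([0.558, 0.767, 1.212]), array([-0.113, -0.526, -0.843]))
cupboard []
door_handle [(0.59, [219.0, 159.0, 316.0, 219.0])]
dish []
chute [(0.66, [334.0, 102.0, 384.0, 157.0]), (0.61, [270.0, 290.0, 318.0, 361.0])]
tub [(0.82, [265.0, 350.0, 332.0, 410.0])]
ink_jar [(0.68, [226.0, 310.0, 260.0, 356.0]), (0.38, [192.0, 104.0, 312.0, 219.0])]
marker [(0.64, [336.0, 261.0, 364.0, 312.0])]
top (array([0.308, 0.032, 1.247]), array([ 0.113, -0.012, -0.993]))
cupboard [(0.9, [360.0, 145.0, 477.0, 267.0])]
door_handle [(0.86, [357.0, 156.0, 385.0, 268.0])]
dish []
chute [(0.69, [186.0, 195.0, 257.0, 238.0]), (0.62, [402.0, 308.0, 465.0, 337.0])]
tub [(0.87, [150.0, 182.0, 199.0, 237.0]), (0.7, [358.0, 158.0, 384.0, 268.0])]
ink_jar [(0.82, [213.0, 152.0, 248.0, 186.0])]
marker [(0.62, [238.0, 268.0, 294.0, 286.0])]
0.8 [ 0.     0.845 -0.535  0.   ] 0.08516946045008907
```

View pics/side0.png

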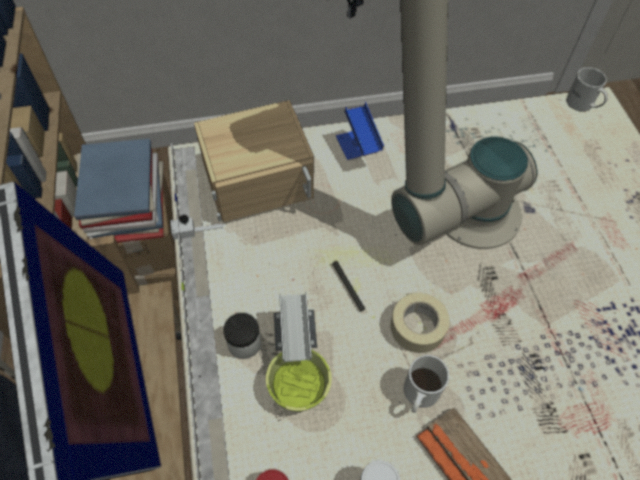

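View pics/top0.png

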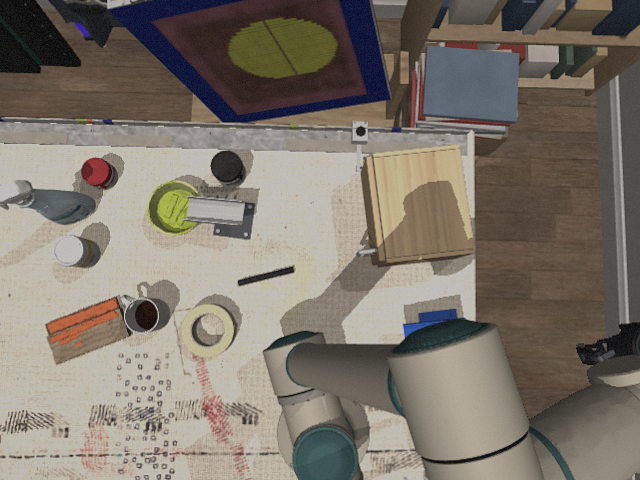

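The two pictures show the cupboard with its front to the left in the top view, handle about (366,253). The silver chute's mouth is near (242,210), and the tub, jar at (227,167) and marker at (266,275) are in clear view.

```bash
python3 - <<'E'
from h import *
a=manip.get_image("top")[:,:,::-1]; b=manip.get_image("side")[:,:,::-1]
A=cv2.resize(a[140:275,180:480],None,fx=2.6,fy=2.6,interpolation=cv2.INTER_CUBIC)
B=np.hstack([cv2.resize(b[95:225,190:320],None,fx=1.9,fy=1.9,interpolation=cv2.INTER_CUBIC),cv2.resize(b[280:410,220:350],None,fx=1.9,fy=1.9,interpolation=cv2.INTER_CUBIC)])
B=cv2.copyMakeBorder(B,0,0,0,A.shape[1]-B.shape[1],cv2.BORDER_CONSTANT)
cv2.imwrite("pics/c1.png",np.vstack([A,B])); print(A.shape,B.shape)
E
```

```text
(351, 780, 3) (247, 780, 3)
```

View pics/c1.png

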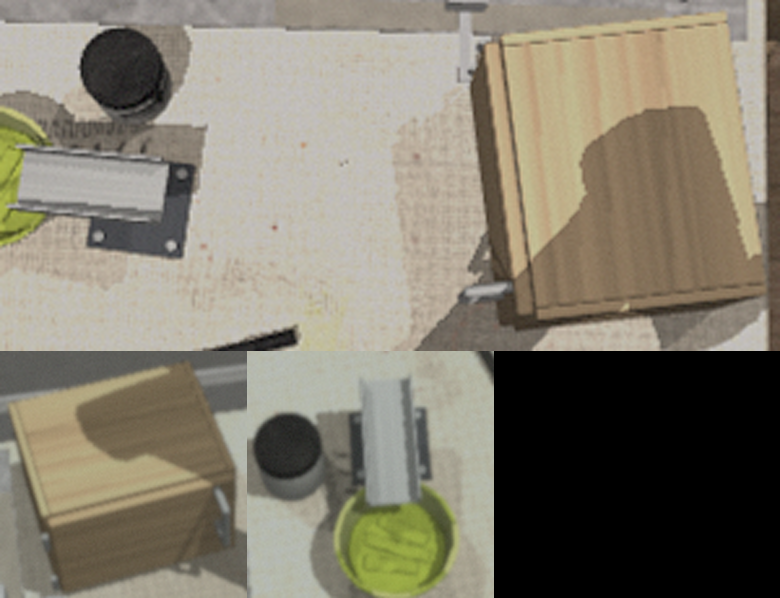

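```bash
python3 - <<'E'
from h import *
np.set_printoptions(precision=4,suppress=True)
T=lambda u,v:(180+u/2.6,140+v/2.6)
S1=lambda u,v:(190+u/1.9,95+(v-351)/1.9)
S2=lambda u,v:(220+(u-247)/1.9,280+(v-351)/1.9)
for n,p in dict(rearfar=(727,16),rearnear=(762,292),doorfar=(488,42),frontfar=(503,42),frontnear=(533,316),doornear=(517,316)).items(): print(n,atz("top",T(*p),.155))
for n,p in dict(a=(12,404),b=(186,366),c=(234,470),d=(48,518)).items(): print("side",n,atz("side",S1(*p),.155))
print("handle top", [atz("top",T(*p),z) for p,z in(((468,297),.078),((490,287),.142))])
print("handle side",[atz("side",S1(*p),z) for p,z in(((219,490),.142),((226,538),.078))])
print("chute tri",tri("top",T(168,160),"side",S2(361,378)),tri("top",T(163,220),"side",S2(410,376)))
print("wall top low end",[atz("top",T(*p),.093) for p in((20,147),(12,208))])
print([atz("top",T(*p),.12) for p in((168,160),(163,220))],[atz("side",S2(*p),.12) for p in((361,378),(410,376))])
print("jar",atz("top",T(122,70),.085)); print("foot",[atz("top",T(*p),.005) for p in((196,164),(183,258),(86,248))])
E
```

```text
rearfar [ 0.6453 -0.2784  0.155 ]
rearnear [ 0.4149 -0.3057  0.155 ]
doorfar [ 0.6173 -0.0794  0.155 ]
frontfar [ 0.6177 -0.0918  0.155 ]
frontnear [ 0.3903 -0.1193  0.155 ]
doornear [ 0.3899 -0.1064  0.155 ]
side a [ 0.6432 -0.2686  0.155 ]
side b [ 0.4185 -0.2949  0.155 ]
side c [ 0.3897 -0.1131  0.155 ]
side d [ 0.6161 -0.0805  0.155 ]
handle top [array([ 0.4111, -0.0733,  0.078 ]), array([ 0.4142, -0.0855,  0.142 ])]
handle side [array([ 0.411 , -0.0964,  0.142 ]), array([ 0.4071, -0.0715,  0.078 ])]
chute tri (array([0.5179, 0.19  , 0.1023]), np.float64(0.004772407594582819)) (array([0.4656, 0.1934, 0.0954]), np.float64(0.006945374886493373))
wall top low end [array([0.5298, 0.3196, 0.093 ]), array([0.4761, 0.3236, 0.093 ])]
[array([0.5169, 0.1868, 0.12  ]), array([0.4654, 0.1888, 0.12  ])] [array([0.5164, 0.2001, 0.12  ]), array([0.4644, 0.2073, 0.12  ])]
jar [0.6027 0.2357 0.085 ]
foot [array([0.5352, 0.1764, 0.005 ]), array([0.4465, 0.1848, 0.005 ]), array([0.4534, 0.2751, 0.005 ])]
```

```bash
python3 - <<'E'
from h import *
out=[]
for n,c in(("top",(350,225,400,275)),("side",(280,150,330,200))):
    im=manip.get_image(n)[:,:,::-1]; s=8
    z=cv2.resize(im[c[1]:c[3],c[0]:c[2]],None,fx=s,fy=s,interpolation=cv2.INTER_CUBIC)
    for (x,y),col in(((.411,-.080),(0,0,255)),((.411,-.070),(255,0,0))):
        p=((proj(n,[[x,y,.078],[x,y,.142]])-c[:2]+.5)*s).astype(int)
        cv2.line(z,tuple(map(int,p[0])),tuple(map(int,p[1])),col,1); cv2.circle(z,tuple(map(int,p[1])),4,col,1)
    out.append(z)
cv2.imwrite("pics/c2.png",np.hstack(out))
E
```

```text
(no output)
```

View pics/c2.png

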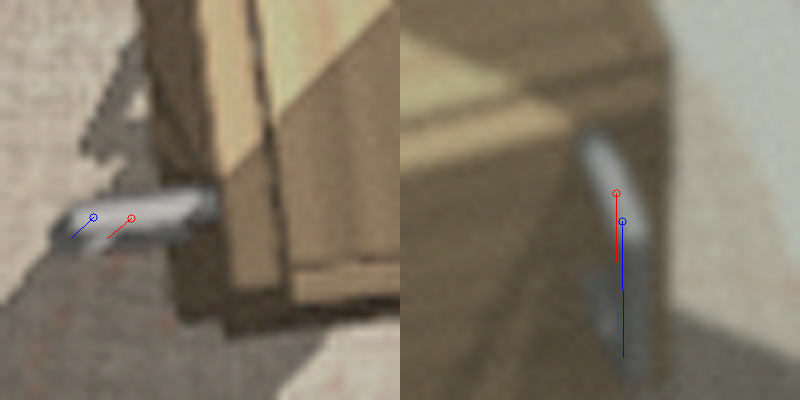

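Request:
{"method": "send_rows", "body": {"plan": [{"linear":[0,0,-0.01],"delta_rot":[0,0,-5],"fingers":0.085}]}}

```text
clock: 1.08
position: [0.246, -0.5185, 0.2646]
ee_rot: [-0.001, 0.868, -0.497, -0.002]
contact_force: [-0.3, 0.3, -0.1]
width: 0.085
```

The bar's axis shows slightly right and left of the blue trial line, so the handle is about (0.409, -0.068). That agrees with the door edge line and gives a hinge near (0.6175, -0.085).

```bash
cat > pl.py <<'E'
from h import *
import json
def yaw_of(q): 
    x=R.from_quat([q[1],q[2],q[3],q[0]]).as_matrix()[:,0]; return np.degrees(np.arctan2(x[1],x[0]))
def show():
    s=manip.get_state(); r=R.from_quat([*s["ee_rot"][1:],s["ee_rot"][0]]).as_matrix()
    print("t",round(s["clock"],2),"p",np.round(s["position"],4),"yaw",round(yaw_of(s["ee_rot"]),2),"tilt z",np.round(r[:,2],4),"w",round(s["width"],4),"F",np.round(s["contact_force"],1),"q",np.round(s["qpos"],2)); return s
def rows(P,Y,f,p0=None,y0=None):
    """P list of target positions, Y yaws(deg), per row, from the present state; levels tool in first row"""
    s=manip.get_state(); q=s["ee_rot"]; Rc=R.from_quat([*q[1:],q[0]]); p=np.array(s["position"]) ; out=[]
    for t,y in zip(P,Y):
        c,sn=np.cos(np.radians(y)),np.sin(np.radians(y))
        Rt=R.from_matrix(np.array([[c,sn,0],[sn,-c,0],[0,0,-1]]))
        l=Rc.inv().apply(np.array(t)-p); d=(Rc.inv()*Rt).as_rotvec(degrees=True)
        out.append({"linear":np.round(l,4).tolist(),"delta_rot":np.round(d,2).tolist(),"fingers":f}); p,Rc=np.array(t),Rt
    for k in range(0,len(out),12): print(json.dumps(out[k:k+12]))
def line(p1,y1,n,f,ease=True):
    s=manip.get_state(); p=np.array(s["position"]); y=yaw_of(s["ee_rot"])
    a=np.linspace(0,1,n+1)[1:]; a=a*a*(3-2*a) if ease else a
    rows([p+(np.array(p1)-p)*k for k in a],[y+(y1-y)*k for k in a],f)
E
python3 -c "
from pl import *
show(); line([.409,-.068,.23],6.9,20,.085)"
```

```text
t 1.08 p [ 0.246  -0.5185  0.2646] yaw -59.55 tilt z [-0.0013  0.0038 -1.    ] w 0.085 F [-0.3  0.3 -0.1] q [-1.25  0.27  1.49 -0.    1.38 -0.21]
[{"linear": [-0.0022, -0.0027, 0.0003], "delta_rot": [-0.05, 0.23, -0.48], "fingers": 0.085}, {"linear": [-0.0063, -0.0077, 0.0007], "delta_rot": [0.0, 0.0, -1.38], "fingers": 0.085}, {"linear": [-0.0096, -0.0124, 0.0011], "delta_rot": [0.0, 0.0, -2.18], "fingers": 0.085}, {"linear": [-0.0121, -0.0168, 0.0015], "delta_rot": [0.0, 0.0, -2.87], "fingers": 0.085}, {"linear": [-0.0135, -0.0211, 0.0018], "delta_rot": [0.0, 0.0, -3.47], "fingers": 0.085}, {"linear": [-0.014, -0.025, 0.0021], "delta_rot": [0.0, 0.0, -3.97], "fingers": 0.085}, {"linear": [-0.0135, -0.0285, 0.0023], "delta_rot": [0.0, 0.0, -4.37], "fingers": 0.085}, {"linear": [-0.012, -0.0314, 0.0024], "delta_rot": [0.0, 0.0, -4.67], "fingers": 0.085}, {"linear": [-0.0098, -0.0337, 0.0025], "delta_rot": [0.0, 0.0, -4.87], "fingers": 0.085}, {"linear": [-0.0071, -0.0351, 0.0026], "delta_rot": [0.0, 0.0, -4.97], "fingers": 0.085}, {"linear": [-0.004, -0.0356, 0.0026], "delta_rot": [0.0, 0.0, -4.97], "fingers": 0.085}, {"linear": [-0.0009, -0.0351, 0.0025], "delta_rot": [0.0, 0.0, -4.87], "fingers": 0.085}]
[{"linear": [0.002, -0.0336, 0.0024], "delta_rot": [0.0, 0.0, -4.67], "fingers": 0.085}, {"linear": [0.0044, -0.0312, 0.0023], "delta_rot": [0.0, 0.0, -4.37], "fingers": 0.085}, {"linear": [0.0062, -0.028, 0.0021], "delta_rot": [0.0, 0.0, -3.97], "fingers": 0.085}, {"linear": [0.0071, -0.024, 0.0018], "delta_rot": [0.0, 0.0, -3.47], "fingers": 0.085}, {"linear": [0.007, -0.0195, 0.0015], "delta_rot": [0.0, 0.0, -2.87], "fingers": 0.085}, {"linear": [0.0061, -0.0145, 0.0011], "delta_rot": [0.0, 0.0, -2.18], "fingers": 0.085}, {"linear": [0.0042, -0.009, 0.0007], "delta_rot": [0.0, 0.0, -1.38], "fingers": 0.085}, {"linear": [0.0015, -0.0031, 0.0003], "delta_rot": [0.0, 0.0, -0.48], "fingers": 0.085}]
```

Request:
{"method": "send_rows", "body": {"plan": [{"linear":[-0.006,-0.008,0.001],"delta_rot":[0,0,-2],"fingers":0.085},{"linear":[-0.012,-0.017,0.001],"delta_rot":[0,0,-3],"fingers":0.085},{"linear":[-0.014,-0.025,0.002],"delta_rot":[0,0,-4],"fingers":0.085},{"linear":[-0.014,-0.03,0.002],"delta_rot":[0,0,-5],"fingers":0.085},{"linear":[-0.012,-0.034,0.002],"delta_rot":[0,0,-5],"fingers":0.085},{"linear":[-0.01,-0.036,0.003],"delta_rot":[0,0,-5],"fingers":0.085},{"linear":[-0.007,-0.036,0.003],"delta_rot":[0,0,-5],"fingers":0.085},{"linear":[-0.004,-0.036,0.003],"delta_rot":[0,0,-5],"fingers":0.085},{"linear":[-0.001,-0.036,0.003],"delta_rot":[0,0,-5],"fingers":0.085},{"linear":[0.002,-0.036,0.003],"delta_rot":[0,0,-5],"fingers":0.085},{"linear":[0.004,-0.036,0.003],"delta_rot":[0,0,-5],"fingers":0.085},{"linear":[0.006,-0.036,0.003],"delta_rot":[0,0,-5],"fingers":0.085}]}}

```text
clock: 2.08
position: [0.3985, -0.1516, 0.2318]
ee_rot: [0.0, 0.999, -0.034, 0.001]
contact_force: [1.1, -0.6, 0.4]
width: 0.0847
```

```bash
python3 -c "
from pl import *
show(); line([.409,-.068,.22],6.9,5,.085)"
```

```text
t 2.08 p [ 0.3985 -0.1516  0.2318] yaw -3.94 tilt z [ 2.4e-03 -6.0e-04 -1.0e+00] w 0.0847 F [ 1.1 -0.6  0.4] q [-0.53  0.07  1.84  0.    1.24 -0.46]
[{"linear": [0.0005, -0.0087, 0.0012], "delta_rot": [0.02, -0.14, -1.13], "fingers": 0.085}, {"linear": [0.0016, -0.0208, 0.0029], "delta_rot": [0.0, 0.0, -2.69], "fingers": 0.085}, {"linear": [0.0031, -0.0247, 0.0035], "delta_rot": [0.0, 0.0, -3.21], "fingers": 0.085}, {"linear": [0.0037, -0.0206, 0.0029], "delta_rot": [0.0, 0.0, -2.69], "fingers": 0.085}, {"linear": [0.002, -0.0085, 0.0012], "delta_rot": [0.0, 0.0, -1.13], "fingers": 0.085}]
```

Request:
{"method": "send_rows", "body": {"plan": [{"linear":[0,-0.012,0.001],"delta_rot":[0,-0.1,-1.5],"fingers":0.085},{"linear":[0.002,-0.022,0.003],"delta_rot":[0,0,-3],"fingers":0.085},{"linear":[0.003,-0.025,0.003],"delta_rot":[0,0,-3],"fingers":0.085},{"linear":[0.003,-0.018,0.003],"delta_rot":[0,0,-2.5],"fingers":0.085},{"linear":[0.002,-0.007,0.001],"delta_rot":[0,0,-1],"fingers":0.085},{"linear":[0,0,0],"delta_rot":[0,0,0],"fingers":0.085}]}}

```text
clock: 2.58
position: [0.4047, -0.0517, 0.2186]
ee_rot: [-0.003, 0.997, 0.072, 0.0]
contact_force: [0.3, -0.1, 0.2]
width: 0.0852
```

```bash
python3 -c "
from pl import *
show(); line([.409,-.068,.126],6.9,6,.085)"
```

```text
t 2.58 p [ 0.4047 -0.0517  0.2186] yaw 8.22 tilt z [-3.0e-04  5.7e-03 -1.0e+00] w 0.0852 F [ 0.3 -0.1  0.2] q [-0.3   0.05  1.89  0.01  1.21 -0.45]
[{"linear": [0.0001, 0.0013, 0.0068], "delta_rot": [-0.32, -0.03, 0.1], "fingers": 0.085}, {"linear": [0.0004, 0.0031, 0.0171], "delta_rot": [0.0, 0.0, 0.25], "fingers": 0.085}, {"linear": [0.0005, 0.004, 0.0223], "delta_rot": [0.0, 0.0, 0.32], "fingers": 0.085}, {"linear": [0.0005, 0.004, 0.0223], "delta_rot": [0.0, 0.0, 0.32], "fingers": 0.085}, {"linear": [0.0004, 0.0031, 0.0171], "delta_rot": [0.0, 0.0, 0.25], "fingers": 0.085}, {"linear": [0.0002, 0.0012, 0.0069], "delta_rot": [0.0, 0.0, 0.1], "fingers": 0.085}]
```

Request:
{"method": "send_rows", "body": {"plan": [{"linear":[0.002,0.012,0.002],"delta_rot":[-0.3,0,1],"fingers":0.085},{"linear":[0,0.003,0.015],"delta_rot":[0,0,0],"fingers":0.085},{"linear":[0,0.001,0.023],"delta_rot":[0,0,0],"fingers":0.085},{"linear":[0,0,0.023],"delta_rot":[0,0,0],"fingers":0.085},{"linear":[0,0,0.017],"delta_rot":[0,0,0],"fingers":0.085},{"linear":[0,0,0.006],"delta_rot":[0,0,0],"fingers":0.085},{"linear":[0,0,0],"delta_rot":[0,0,0],"fingers":0.085}]}}

```text
clock: 3.17
position: [0.4131, -0.0792, 0.131]
ee_rot: [0.006, 0.998, 0.056, 0.004]
contact_force: [0.2, 0.6, -0.9]
width: 0.0853
```

```bash
python3 -c "
from pl import *
show(); line([.409,-.068,.126],6.9,2,.085)
out=[]
for n,c in(('top',(330,180,430,280)),('side',(230,130,330,230))):
    im=manip.get_image(n)[:,:,::-1]; out.append(cv2.resize(im[c[1]:c[3],c[0]:c[2]],None,fx=4,fy=4))
cv2.imwrite('pics/d1.png',np.hstack(out))"
```

```text
t 3.17 p [ 0.4131 -0.0792  0.131 ] yaw 6.41 tilt z [ 0.0091 -0.0109 -0.9999] w 0.0853 F [ 0.2  0.6 -0.9] q [-0.35  0.16  2.02 -0.01  0.96 -0.46]
[{"linear": [-0.0014, -0.0058, 0.0024], "delta_rot": [0.68, -0.44, -0.25], "fingers": 0.085}, {"linear": [-0.0014, -0.0058, 0.0025], "delta_rot": [0.0, 0.0, -0.25], "fingers": 0.085}]
```

View pics/d1.png

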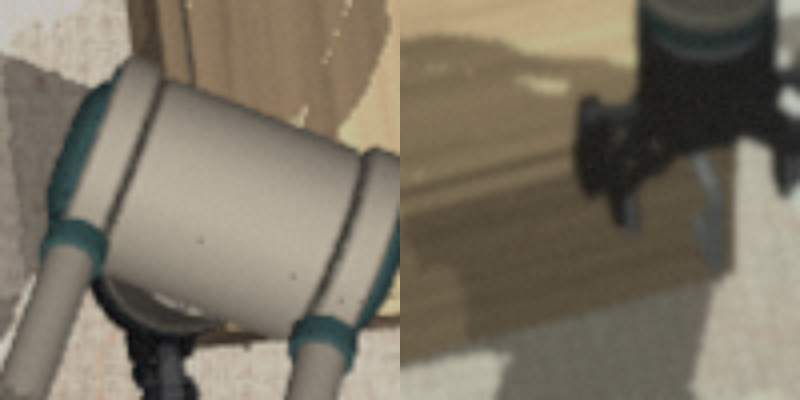

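The side view shows the bar between the open fingers (about (700,190) in the crop). The tool overshot 11 mm towards the door, so I correct that and close.

Request:
{"method": "send_rows", "body": {"plan": [{"linear":[-0.002,-0.007,0.003],"delta_rot":[0.7,-0.4,-0.4],"fingers":0.085},{"linear":[-0.001,-0.002,0.001],"delta_rot":[0,0,0],"fingers":0.085},{"linear":[0,0,0],"delta_rot":[0,0,0],"fingers":0.04},{"linear":[0,0,0],"delta_rot":[0,0,0],"fingers":0},{"linear":[0,0,0],"delta_rot":[0,0,0],"fingers":0},{"linear":[0,0,0],"delta_rot":[0,0,0],"fingers":0},{"linear":[0,0,0],"delta_rot":[0,0,0],"fingers":0},{"linear":[0,0,0],"delta_rot":[0,0,0],"fingers":0},{"linear":[0,0,0],"delta_rot":[0,0,0],"fingers":0}], "force": 60}}

```text
clock: 4.02
position: [0.4105, -0.0708, 0.1322]
ee_rot: [0.001, 0.998, 0.06, 0.003]
contact_force: [0.6, 0.5, 0.2]
width: 0.0087
```

```bash
cat >> pl.py <<'E'
H=np.array([.6175,-.085])
def arc(total,n,f,a0=None):
    """rotate present tool pose cw about hinge by total deg in n rows"""
    s=manip.get_state(); p=np.array(s["position"]); y=yaw_of(s["ee_rot"]); P=[];Y=[]
    v=p[:2]-H; print("radius",np.linalg.norm(v),"door ang",np.degrees(np.arctan2(.042,-.205)-np.arctan2(*v[::-1]))+6.9)
    for k in np.arange(1,n+1)/n:
        a=-np.radians(total*k); c,sn=np.cos(a),np.sin(a)
        P.append([*(H+np.array([[c,-sn],[sn,c]])@v),.126]); Y.append(y-total*k)
    rows(P,Y,f)
E
python3 -c "
from pl import *
show(); arc(30,12,0)"
```

```text
t 4.02 p [ 0.4105 -0.0708  0.1322] yaw 6.93 tilt z [ 0.0064 -0.002  -1.    ] w 0.0087 F [0.6 0.5 0.2] q [-0.34  0.15  2.02  0.    0.96 -0.46]
radius 0.20745768013637123 door ang -0.7409142896801457
[{"linear": [0.0019, -0.0089, 0.0062], "delta_rot": [0.15, -0.35, 2.5], "fingers": 0}, {"linear": [0.0019, -0.0088, 0.0], "delta_rot": [0.0, 0.0, 2.5], "fingers": 0}, {"linear": [0.0019, -0.0088, 0.0], "delta_rot": [0.0, 0.0, 2.5], "fingers": 0}, {"linear": [0.0019, -0.0088, 0.0], "delta_rot": [0.0, 0.0, 2.5], "fingers": 0}, {"linear": [0.0019, -0.0088, 0.0], "delta_rot": [0.0, 0.0, 2.5], "fingers": 0}, {"linear": [0.0019, -0.0088, 0.0], "delta_rot": [0.0, 0.0, 2.5], "fingers": 0}, {"linear": [0.0019, -0.0088, 0.0], "delta_rot": [0.0, 0.0, 2.5], "fingers": 0}, {"linear": [0.0019, -0.0088, 0.0], "delta_rot": [0.0, 0.0, 2.5], "fingers": 0}, {"linear": [0.0019, -0.0088, 0.0], "delta_rot": [0.0, 0.0, 2.5], "fingers": 0}, {"linear": [0.0019, -0.0088, 0.0], "delta_rot": [0.0, 0.0, 2.5], "fingers": 0}, {"linear": [0.0019, -0.0088, 0.0], "delta_rot": [0.0, 0.0, 2.5], "fingers": 0}, {"linear": [0.0019, -0.0088, 0.0], "delta_rot": [0.0, 0.0, 2.5], "fingers": 0}]
```

Request:
{"method": "send_rows", "body": {"plan": [{"linear":[0.0005,-0.003,0],"delta_rot":[0.1,-0.3,0.8],"fingers":0},{"linear":[0.001,-0.005,0],"delta_rot":[0,0,1.5],"fingers":0},{"linear":[0.0015,-0.007,0],"delta_rot":[0,0,2],"fingers":0},{"linear":[0.0019,-0.0088,0],"delta_rot":[0,0,2.5],"fingers":0},{"linear":[0.0019,-0.0088,0],"delta_rot":[0,0,2.5],"fingers":0},{"linear":[0.0019,-0.0088,0],"delta_rot":[0,0,2.5],"fingers":0},{"linear":[0.0019,-0.0088,0],"delta_rot":[0,0,2.5],"fingers":0},{"linear":[0.0019,-0.0088,0],"delta_rot":[0,0,2.5],"fingers":0}]}}

```text
clock: 4.68
position: [0.4228, -0.0096, 0.1322]
ee_rot: [0.001, 0.996, -0.094, -0.002]
contact_force: [-1.2, 1.0, 0.1]
width: 0.0088
```

```bash
python3 -c "
from pl import *
show(); arc(5,2,0)"
```

```text
t 4.68 p [ 0.4228 -0.0096  0.1322] yaw -10.83 tilt z [-0.0036 -0.0013 -1.    ] w 0.0088 F [-1.2  1.   0.1] q [-0.19  0.17  2.   -0.    0.98  0.  ]
radius 0.208800216223941 door ang 16.47821988074729
[{"linear": [0.0018, -0.0089, 0.0062], "delta_rot": [0.11, 0.19, 2.5], "fingers": 0}, {"linear": [0.0018, -0.0089, 0.0], "delta_rot": [0.0, 0.0, 2.5], "fingers": 0}]
```

Request:
{"method": "send_rows", "body": {"plan": [{"linear":[0.0019,-0.0088,0],"delta_rot":[0,0.2,2.5],"fingers":0},{"linear":[0.0019,-0.0088,0],"delta_rot":[0,0,2.5],"fingers":0},{"linear":[0.0019,-0.0088,0],"delta_rot":[0,0,2.5],"fingers":0},{"linear":[0.0019,-0.0088,0],"delta_rot":[0,0,2.5],"fingers":0},{"linear":[0.0019,-0.0088,0],"delta_rot":[0,0,2.5],"fingers":0},{"linear":[0.0019,-0.0088,0],"delta_rot":[0,0,2.5],"fingers":0},{"linear":[0.0019,-0.0088,0],"delta_rot":[0,0,2.5],"fingers":0},{"linear":[0.0019,-0.0088,0],"delta_rot":[0,0,2.5],"fingers":0},{"linear":[0.0019,-0.0088,0],"delta_rot":[0,0,2.5],"fingers":0},{"linear":[0.0019,-0.0088,0],"delta_rot":[0,0,2.5],"fingers":0},{"linear":[0.0019,-0.0088,0],"delta_rot":[0,0,2.5],"fingers":0},{"linear":[0.0019,-0.0088,0],"delta_rot":[0,0,2.5],"fingers":0}]}}

```text
clock: 5.68
position: [0.4904, 0.0836, 0.1322]
ee_rot: [0.001, 0.932, -0.363, -0.001]
contact_force: [0.5, -0.9, 0.8]
width: 0.0086
```

```bash
python3 -c "
from pl import *
show(); arc(5,2,0)"
```

```text
t 5.68 p [0.4904 0.0836 0.1322] yaw -42.51 tilt z [-2.e-03 -8.e-04 -1.e+00] w 0.0086 F [ 0.5 -0.9  0.8] q [ 0.03  0.27  1.86 -0.    1.02  0.77]
radius 0.21113113258257862 door ang 48.32107421295273
[{"linear": [0.0019, -0.009, 0.0062], "delta_rot": [0.11, 0.05, 2.5], "fingers": 0}, {"linear": [0.0019, -0.009, 0.0], "delta_rot": [0.0, 0.0, 2.5], "fingers": 0}]
```

Request:
{"method": "send_rows", "body": {"plan": [{"linear":[0.0019,-0.0088,0],"delta_rot":[0,0,2.5],"fingers":0},{"linear":[0.0019,-0.0088,0],"delta_rot":[0,0,2.5],"fingers":0},{"linear":[0.0019,-0.0088,0],"delta_rot":[0,0,2.5],"fingers":0},{"linear":[0.0019,-0.0088,0],"delta_rot":[0,0,2.5],"fingers":0},{"linear":[0.0019,-0.0088,0],"delta_rot":[0,0,2.5],"fingers":0},{"linear":[0.0019,-0.0088,0],"delta_rot":[0,0,2.5],"fingers":0},{"linear":[0.0019,-0.0088,0],"delta_rot":[0,0,2.5],"fingers":0},{"linear":[0.0019,-0.0088,0],"delta_rot":[0,0,2.5],"fingers":0},{"linear":[0.0019,-0.0088,0],"delta_rot":[0,0,2.5],"fingers":0},{"linear":[0.0019,-0.0088,0],"delta_rot":[0,0,2.5],"fingers":0},{"linear":[0.0019,-0.0088,0],"delta_rot":[0,0,2.5],"fingers":0},{"linear":[0.0019,-0.0088,0],"delta_rot":[0,0,2.5],"fingers":0}]}}

```text
clock: 6.68
position: [0.5972, 0.1267, 0.1322]
ee_rot: [0.001, 0.797, -0.604, 0.0]
contact_force: [-0.2, -2.0, 1.9]
width: 0.0085
```

```bash
python3 -c "
from pl import *
show(); arc(5,2,0)"
```

```text
t 6.68 p [0.5972 0.1267 0.1322] yaw -74.33 tilt z [-8.0e-04 -2.2e-03 -1.0e+00] w 0.0085 F [-0.2 -2.   1.9] q [ 0.1   0.42  1.61 -0.    1.11  1.39]
radius 0.21262814858433018 door ang 79.83776098364012
[{"linear": [0.0018, -0.0091, 0.0062], "delta_rot": [0.08, -0.11, 2.5], "fingers": 0}, {"linear": [0.0018, -0.0091, 0.0], "delta_rot": [0.0, 0.0, 2.5], "fingers": 0}]
```

Request:
{"method": "send_rows", "body": {"plan": [{"linear":[0.0019,-0.0089,0],"delta_rot":[0,0,2.5],"fingers":0},{"linear":[0.0019,-0.0089,0],"delta_rot":[0,0,2.5],"fingers":0},{"linear":[0.0019,-0.0089,0],"delta_rot":[0,0,2.5],"fingers":0},{"linear":[0.0019,-0.0089,0],"delta_rot":[0,0,2.5],"fingers":0},{"linear":[0.0019,-0.0089,0],"delta_rot":[0,0,2.5],"fingers":0},{"linear":[0.0019,-0.0089,0],"delta_rot":[0,0,2.5],"fingers":0},{"linear":[0.0015,-0.007,0],"delta_rot":[0,0,2],"fingers":0},{"linear":[0.001,-0.005,0],"delta_rot":[0,0,1.4],"fingers":0},{"linear":[0.0005,-0.003,0],"delta_rot":[0,0,0.8],"fingers":0},{"linear":[0,0,0],"delta_rot":[0,0,0],"fingers":0},{"linear":[0,0,0],"delta_rot":[0,0,0],"fingers":0}]}}

```text
clock: 7.6
position: [0.6732, 0.1205, 0.1322]
ee_rot: [-0.001, -0.676, 0.737, -0.001]
contact_force: [-0.5, -0.7, 2.7]
width: 0.009
```

```bash
python3 -c "
from pl import *
show(); arc(5,2,0)"
```

```text
t 7.6 p [0.6732 0.1205 0.1322] yaw -94.97 tilt z [-1.0e-04 -4.1e-03 -1.0e+00] w 0.009 F [-0.5 -0.7  2.7] q [ 0.08  0.52  1.43 -0.    1.19  1.74]
radius 0.21294879742827175 door ang 100.48731752249881
[{"linear": [0.0018, -0.0091, 0.0062], "delta_rot": [-0.02, -0.23, 2.5], "fingers": 0}, {"linear": [0.0018, -0.0091, 0.0], "delta_rot": [0.0, 0.0, 2.5], "fingers": 0}]
```

Request:
{"method": "send_rows", "body": {"plan": [{"linear":[0,0,0],"delta_rot":[0,0,0],"fingers":0.07},{"linear":[0,0,0],"delta_rot":[0,0,0],"fingers":0.07},{"linear":[0,0,0],"delta_rot":[0,0,0],"fingers":0.07},{"linear":[0,0,0],"delta_rot":[0,0,0],"fingers":0.07},{"linear":[0,0,-0.01],"delta_rot":[0,0,0],"fingers":0.07},{"linear":[0,0,-0.02],"delta_rot":[0,0,0],"fingers":0.07},{"linear":[0,0,-0.025],"delta_rot":[0,0,0],"fingers":0.07},{"linear":[0,0,-0.025],"delta_rot":[0,0,0],"fingers":0.07},{"linear":[0,0,-0.02],"delta_rot":[0,0,-3],"fingers":0.07},{"linear":[0,0,-0.01],"delta_rot":[0,0,-5],"fingers":0.07}]}}

```text
clock: 8.43
position: [0.6689, 0.123, 0.2439]
ee_rot: [0.005, 0.728, -0.686, -0.003]
contact_force: [0.6, -0.6, 0.2]
width: 0.0702
```

```bash
python3 -c "
from pl import *
show(); line([.33,-.25,.26],-5,16,.085)"
```

```text
t 8.43 p [0.6689 0.123  0.2439] yaw -86.6 tilt z [-0.0114 -0.003  -0.9999] w 0.0702 F [ 0.6 -0.6  0.2] q [ 0.08  0.45  1.27 -0.    1.44  1.59]
[{"linear": [0.004, 0.004, -0.0001], "delta_rot": [0.66, -0.13, -0.92], "fingers": 0.085}, {"linear": [0.011, 0.0116, -0.0005], "delta_rot": [0.0, 0.0, -2.59], "fingers": 0.085}, {"linear": [0.0163, 0.0188, -0.0008], "delta_rot": [0.0, 0.0, -4.02], "fingers": 0.085}, {"linear": [0.0193, 0.0258, -0.001], "delta_rot": [0.0, 0.0, -5.22], "fingers": 0.085}, {"linear": [0.02, 0.0325, -0.0012], "delta_rot": [0.0, 0.0, -6.18], "fingers": 0.085}, {"linear": [0.0183, 0.0384, -0.0014], "delta_rot": [0.0, 0.0, -6.89], "fingers": 0.085}, {"linear": [0.0145, 0.0432, -0.0015], "delta_rot": [0.0, 0.0, -7.37], "fingers": 0.085}, {"linear": [0.0091, 0.0461, -0.0015], "delta_rot": [0.0, 0.0, -7.61], "fingers": 0.085}, {"linear": [0.0029, 0.0469, -0.0015], "delta_rot": [0.0, 0.0, -7.61], "fingers": 0.085}, {"linear": [-0.0032, 0.0454, -0.0015], "delta_rot": [0.0, 0.0, -7.37], "fingers": 0.085}, {"linear": [-0.0084, 0.0417, -0.0014], "delta_rot": [0.0, 0.0, -6.89], "fingers": 0.085}, {"linear": [-0.012, 0.0362, -0.0012], "delta_rot": [0.0, 0.0, -6.18], "fingers": 0.085}]
[{"linear": [-0.0134, 0.0293, -0.001], "delta_rot": [0.0, 0.0, -5.22], "fingers": 0.085}, {"linear": [-0.0123, 0.0216, -0.0008], "delta_rot": [0.0, 0.0, -4.02], "fingers": 0.085}, {"linear": [-0.0089, 0.0133, -0.0005], "delta_rot": [0.0, 0.0, -2.59], "fingers": 0.085}, {"linear": [-0.0034, 0.0046, -0.0002], "delta_rot": [0.0, 0.0, -0.92], "fingers": 0.085}]
```

Request:
{"method": "send_rows", "body": {"plan": [{"linear":[0.007,0.008,0],"delta_rot":[0.6,-0.1,-2],"fingers":0.085},{"linear":[0.016,0.019,-0.001],"delta_rot":[0,0,-4],"fingers":0.085},{"linear":[0.02,0.026,-0.001],"delta_rot":[0,0,-5],"fingers":0.085},{"linear":[0.02,0.032,-0.001],"delta_rot":[0,0,-6],"fingers":0.085},{"linear":[0.017,0.036,-0.001],"delta_rot":[0,0,-6.5],"fingers":0.085},{"linear":[0.014,0.038,-0.001],"delta_rot":[0,0,-6.5],"fingers":0.085},{"linear":[0.009,0.039,-0.001],"delta_rot":[0,0,-6.5],"fingers":0.085},{"linear":[0.003,0.04,-0.001],"delta_rot":[0,0,-6.5],"fingers":0.085},{"linear":[-0.003,0.04,-0.001],"delta_rot":[0,0,-6.5],"fingers":0.085},{"linear":[-0.007,0.04,-0.001],"delta_rot":[0,0,-6.5],"fingers":0.085},{"linear":[-0.011,0.036,-0.001],"delta_rot":[0,0,-6],"fingers":0.085},{"linear":[-0.01,0.026,0],"delta_rot":[0,0,-4],"fingers":0.085}]}}

```text
clock: 9.43
position: [0.3893, -0.1687, 0.2628]
ee_rot: [-0.001, 0.987, -0.162, 0.014]
contact_force: [-0.3, 0.1, -0.3]
width: 0.0848
```

Request:
{"method": "send_rows", "body": {"plan": [{"linear":[-0.005,0.015,0],"delta_rot":[0,0,-3],"fingers":0.085},{"linear":[0,0,0],"delta_rot":[0,0,0],"fingers":0.085}]}}

```text
clock: 9.6
position: [0.3754, -0.1844, 0.2645]
ee_rot: [0.001, 0.991, -0.136, 0.014]
contact_force: [0.5, 1.1, -0.1]
width: 0.0851
```

```bash
python3 -c "
from pl import *
show(); out=[]
for n,c in(('top',(200,130,400,280)),('side',(200,150,400,300))):
    im=manip.get_image(n)[:,:,::-1]; cv2.imwrite('pics/full_%s1.png'%n,im); out.append(cv2.resize(im[c[1]:c[3],c[0]:c[2]],None,fx=3.95,fy=3.95,interpolation=cv2.INTER_CUBIC))
cv2.imwrite('pics/e1.png',out[0]); cv2.imwrite('pics/e2.png',out[1])
for n in ('top','side'):
  for t in ('dish','dish_grip','ball_center'): print(n,t,[(round(x['p'],2),np.round(x['extent']).tolist()) for x in manip.find_in(t,n)[:2]])
"
```

```text
t 9.6 p [ 0.3754 -0.1844  0.2645] yaw -15.69 tilt z [ 0.0282 -0.0054 -0.9996] w 0.0851 F [ 0.5  1.1 -0.1] q [-0.63  0.02  1.8   0.01  1.3  -0.36]
top dish [(0.77, [286.0, 175.0, 340.0, 226.0]), (0.18, [148.0, 182.0, 202.0, 236.0])]
top dish_grip [(0.77, [286.0, 177.0, 339.0, 227.0]), (0.35, [213.0, 155.0, 246.0, 187.0])]
top ball_center []
side dish [(0.97, [236.0, 223.0, 290.0, 278.0])]
side dish_grip [(0.65, [235.0, 221.0, 287.0, 273.0]), (0.49, [222.0, 309.0, 261.0, 357.0])]
side ball_center []
```

View pics/e1.png

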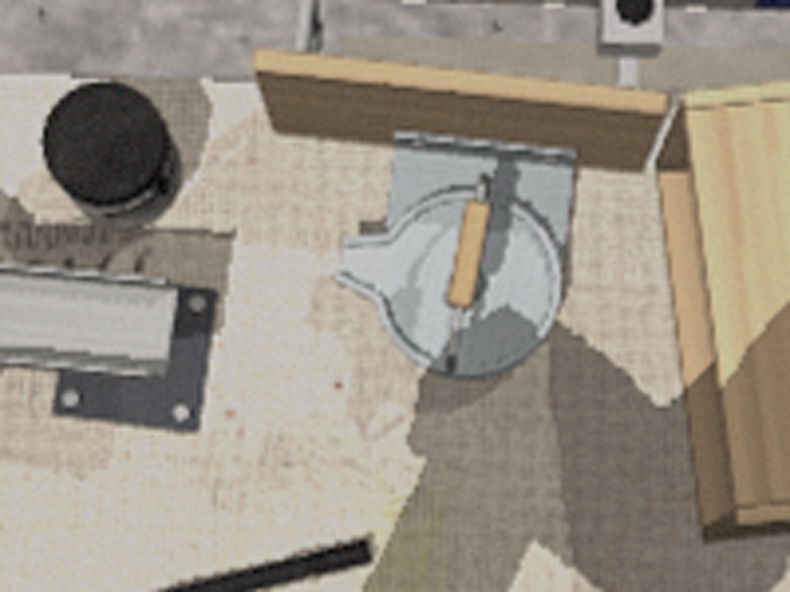

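View pics/e2.png

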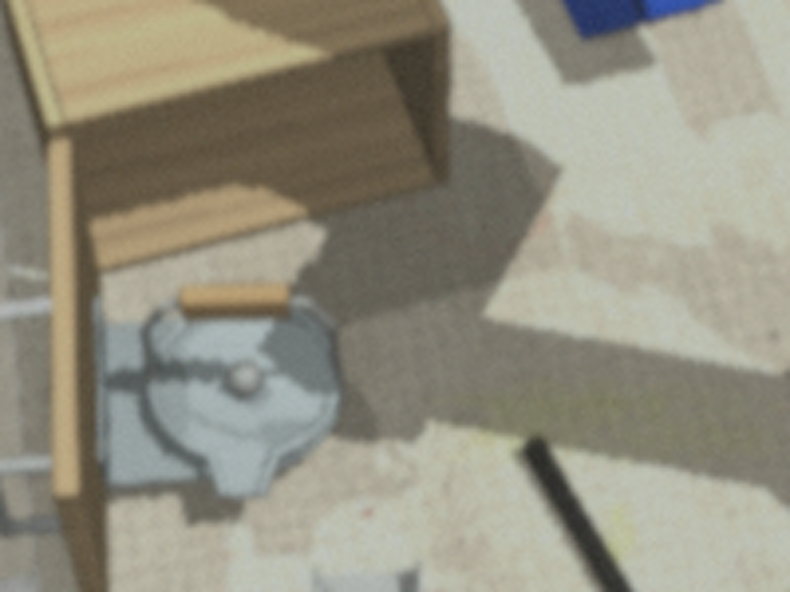

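The door stands open at about 100°. The dish is on the rack with the ball in its middle (side crop (245,378)). The spout already points left towards the chute (top crop (343,258)), and the grip lies from (477,200) to (463,305).

```bash
python3 - <<'E'
from pl import *
np.set_printoptions(precision=4,suppress=True)
T=lambda u,v:(200+u/3.95,130+v/3.95)
S=lambda u,v:(200+u/3.95,150+v/3.95)
for n,a,b in(("far",(477,202),(184,300)),("near",(462,303),(288,300)),("ctr",(470,253),(236,300)),("spout",(342,259),(240,492))): print(n,*tri("top",T(*a),"side",S(*b)))
print("ctr top@.125",atz("top",T(470,253),.128),"side",atz("side",S(236,300),.121))
print("spout",atz("top",T(342,259),.039),atz("side",S(240,490),.039))
print("ball",atz("side",S(245,378),.044))
# dish rim ellipse centre guess
print("rim pts",[atz("top",T(*p),.0445) for p in((562,280),(465,380),(475,187))])
print("door free top",atz("top",T(256,52),.152),"hinge end",atz("top",T(668,98),.152))
for u,v,z in((185,287,.12),(168,374,.12),(182,290,.1),(166,375,.1)): print("chute",atz("top",T(u,v),z))
print("foot",[atz("top",T(*p),.005) for p in((217,290),(196,432),(53,411))])
for a in(0,):
  d=np.radians(101.5);u0=np.array([-.9927,-.12]);i0=np.array([.12,-.9927]);M=np.array([[np.cos(d),np.sin(d)],[-np.sin(d),np.cos(d)]]);print("rack pred",H+M@(u0*.098+i0*.092))
E
```

```text
far [0.5648 0.0211 0.1202] 0.005369510265540492
near [0.5081 0.0279 0.1149] 0.005346441070923118
ctr [0.5364 0.0242 0.117 ] 0.005105452449883921
spout [0.5487 0.0998 0.0361] 0.0019902508690571932
ctr top@.125 [0.5366 0.0234 0.128 ] side [0.5341 0.028  0.121 ]
spout [0.549  0.0994 0.039 ] [0.5476 0.1006 0.039 ]
ball [0.5346 0.0306 0.044 ]
rim pts [array([ 0.5389, -0.0324,  0.0445]), array([0.4771, 0.0238, 0.0445]), array([0.594 , 0.0209, 0.0445])]
door free top [0.6408 0.1442 0.152 ] hinge end [ 0.6212 -0.0827  0.152 ]
chute [0.5145 0.1818 0.12  ]
chute [0.4653 0.1892 0.12  ]
chute [0.5164 0.1861 0.1   ]
chute [0.4675 0.1931 0.1   ]
foot [array([0.5343, 0.1774, 0.005 ]), array([0.4461, 0.1867, 0.005 ]), array([0.4566, 0.2745, 0.005 ])]
rack pred [0.5337 0.0201]
```

```bash
python3 -c "
from pl import *
show(); line([.535,.0245,.21],-97.5,16,.085)"
```

```text
t 10.0 p [ 0.3779 -0.1818  0.2634] yaw -15.48 tilt z [ 0.0278 -0.0027 -0.9996] w 0.085 F [-0.1  0.1  0.5] q [-0.63  0.02  1.8   0.01  1.29 -0.36]
[{"linear": [0.0011, -0.0027, 0.0006], "delta_rot": [-0.29, -1.57, 0.92], "fingers": 0.085}, {"linear": [0.0029, -0.0077, 0.0017], "delta_rot": [0.0, 0.0, 2.6], "fingers": 0.085}, {"linear": [0.004, -0.0121, 0.0026], "delta_rot": [0.0, 0.0, 4.04], "fingers": 0.085}, {"linear": [0.0041, -0.0161, 0.0034], "delta_rot": [0.0, 0.0, 5.25], "fingers": 0.085}, {"linear": [0.0031, -0.0194, 0.004], "delta_rot": [0.0, 0.0, 6.21], "fingers": 0.085}, {"linear": [0.0011, -0.0219, 0.0045], "delta_rot": [0.0, 0.0, 6.93], "fingers": 0.085}, {"linear": [-0.0017, -0.0234, 0.0048], "delta_rot": [0.0, 0.0, 7.41], "fingers": 0.085}, {"linear": [-0.0048, -0.0237, 0.005], "delta_rot": [0.0, 0.0, 7.65], "fingers": 0.085}, {"linear": [-0.008, -0.0228, 0.005], "delta_rot": [0.0, 0.0, 7.65], "fingers": 0.085}, {"linear": [-0.0106, -0.0209, 0.0048], "delta_rot": [0.0, 0.0, 7.41], "fingers": 0.085}, {"linear": [-0.0123, -0.0181, 0.0045], "delta_rot": [0.0, 0.0, 6.93], "fingers": 0.085}, {"linear": [-0.0129, -0.0148, 0.004], "delta_rot": [0.0, 0.0, 6.21], "fingers": 0.085}]
[{"linear": [-0.0122, -0.0112, 0.0034], "delta_rot": [0.0, 0.0, 5.25], "fingers": 0.085}, {"linear": [-0.0102, -0.0078, 0.0026], "delta_rot": [-0.0, -0.0, 4.04], "fingers": 0.085}, {"linear": [-0.0069, -0.0045, 0.0017], "delta_rot": [0.0, 0.0, 2.6], "fingers": 0.085}, {"linear": [-0.0025, -0.0015, 0.0006], "delta_rot": [0.0, 0.0, 0.92], "fingers": 0.085}]
```

Request:
{"method": "send_rows", "body": {"plan": [{"linear":[0.002,-0.005,0],"delta_rot":[-0.3,-1.5,2],"fingers":0.085},{"linear":[0.003,-0.01,0.002],"delta_rot":[0,0,4],"fingers":0.085},{"linear":[0.004,-0.014,0.003],"delta_rot":[0,0,5],"fingers":0.085},{"linear":[0.003,-0.018,0.003],"delta_rot":[0,0,6],"fingers":0.085},{"linear":[0.002,-0.02,0.004],"delta_rot":[0,0,6.5],"fingers":0.085},{"linear":[0,-0.022,0.004],"delta_rot":[0,0,6.5],"fingers":0.085},{"linear":[-0.002,-0.023,0.004],"delta_rot":[0,0,6.5],"fingers":0.085},{"linear":[-0.005,-0.023,0.005],"delta_rot":[0,0,6.5],"fingers":0.085},{"linear":[-0.008,-0.022,0.005],"delta_rot":[0,0,6.5],"fingers":0.085},{"linear":[-0.01,-0.021,0.005],"delta_rot":[0,0,6.5],"fingers":0.085},{"linear":[-0.012,-0.018,0.004],"delta_rot":[0,0,6.5],"fingers":0.085},{"linear":[-0.012,-0.014,0.004],"delta_rot":[0,0,6],"fingers":0.085}]}}

```text
clock: 11.0
position: [0.5298, 0.0041, 0.2169]
ee_rot: [0.001, 0.726, -0.688, -0.0]
contact_force: [1.5, -0.3, -0.2]
width: 0.0845
```

Request:
{"method": "send_rows", "body": {"plan": [{"linear":[-0.01,-0.009,0.003],"delta_rot":[0,0,5],"fingers":0.085},{"linear":[-0.005,-0.005,0.002],"delta_rot":[0,0,3],"fingers":0.085},{"linear":[0,0,0],"delta_rot":[0,0,0],"fingers":0.085},{"linear":[0,0,0],"delta_rot":[0,0,0],"fingers":0.085}]}}

```text
clock: 11.33
position: [0.5468, 0.0274, 0.2085]
ee_rot: [-0.002, -0.676, 0.737, 0.002]
contact_force: [-0.2, 0.6, -0.3]
width: 0.085
```

```bash
python3 -c "
from pl import *
show(); line([.535,.0245,.2],-97.5,4,.085)"
```

```text
t 11.33 p [0.5468 0.0274 0.2085] yaw -94.9 tilt z [-0.0053  0.0011 -1.    ] w 0.085 F [-0.2  0.6 -0.3] q [-0.08  0.27  1.64  0.    1.24  1.58]
[{"linear": [0.0006, 0.0018, 0.0013], "delta_rot": [0.31, 0.04, 0.41], "fingers": 0.085}, {"linear": [0.0014, 0.004, 0.0029], "delta_rot": [0.0, 0.0, 0.89], "fingers": 0.085}, {"linear": [0.0014, 0.0039, 0.0029], "delta_rot": [0.0, 0.0, 0.89], "fingers": 0.085}, {"linear": [0.0007, 0.0018, 0.0013], "delta_rot": [0.0, 0.0, 0.41], "fingers": 0.085}]
```

Request:
{"method": "send_rows", "body": {"plan": [{"linear":[0.002,0.005,0],"delta_rot":[0.3,0,1.2],"fingers":0.085},{"linear":[0.001,0.005,0.005],"delta_rot":[0,0,1],"fingers":0.085},{"linear":[0,0,0.01],"delta_rot":[0,0,0],"fingers":0.085},{"linear":[0,0,0.015],"delta_rot":[0,0,0],"fingers":0.085},{"linear":[0,0,0.012],"delta_rot":[0,0,0],"fingers":0.085},{"linear":[0,0,0.008],"delta_rot":[0,0,0],"fingers":0.085},{"linear":[0,0,0.003],"delta_rot":[0,0,0],"fingers":0.085},{"linear":[0,0,0],"delta_rot":[0,0,0],"fingers":0.085}]}}

```text
clock: 12.0
position: [0.5314, 0.0227, 0.1519]
ee_rot: [-0.0, -0.661, 0.751, -0.0]
contact_force: [-0.9, 0.0, 1.2]
width: 0.0851
```

```bash
python3 -c "
from pl import *
show(); line([.535,.0245,.127],-97.5,3,.085)"
```

```text
t 12.0 p [0.5314 0.0227 0.1519] yaw -97.28 tilt z [-6.e-04 -7.e-04 -1.e+00] w 0.0851 F [-0.9  0.   1.2] q [-0.09  0.29  1.76 -0.    1.09  1.61]
[{"linear": [-0.0006, -0.0009, 0.0065], "delta_rot": [0.03, -0.04, 0.06], "fingers": 0.085}, {"linear": [-0.0011, -0.0016, 0.012], "delta_rot": [0.0, 0.0, 0.1], "fingers": 0.085}, {"linear": [-0.0006, -0.0009, 0.0065], "delta_rot": [0.0, 0.0, 0.06], "fingers": 0.085}]
```

Request:
{"method": "send_rows", "body": {"plan": [{"linear":[-0.001,-0.002,0.006],"delta_rot":[0,0,0],"fingers":0.085},{"linear":[0,-0.001,0.009],"delta_rot":[0,0,0],"fingers":0.085},{"linear":[0,0,0.005],"delta_rot":[0,0,0],"fingers":0.085},{"linear":[0,0,0],"delta_rot":[0,0,0],"fingers":0.06},{"linear":[0,0,0],"delta_rot":[0,0,0],"fingers":0.03}], "force": 50}}

```text
clock: 12.42
position: [0.5357, 0.0228, 0.1307]
ee_rot: [0.0, -0.661, 0.751, -0.001]
contact_force: [0.2, 0.3, 0.2]
width: 0.0636
```

```bash
python3 -c "
from pl import *
show(); line([.535,.0245,.127],-97.5,1,.085)
im=manip.get_image('side')[:,:,::-1]; cv2.imwrite('pics/g1.png',cv2.resize(im[200:290,210:310],None,fx=6,fy=6,interpolation=cv2.INTER_CUBIC))"
```

```text
t 12.42 p [0.5357 0.0228 0.1307] yaw -97.32 tilt z [ 0.0017 -0.001  -1.    ] w 0.0636 F [0.2 0.3 0.2] q [-0.09  0.32  1.78 -0.    1.04  1.61]
[{"linear": [-0.0016, 0.0009, 0.0037], "delta_rot": [-0.1, -0.04, 0.18], "fingers": 0.085}]
```

View pics/g1.png

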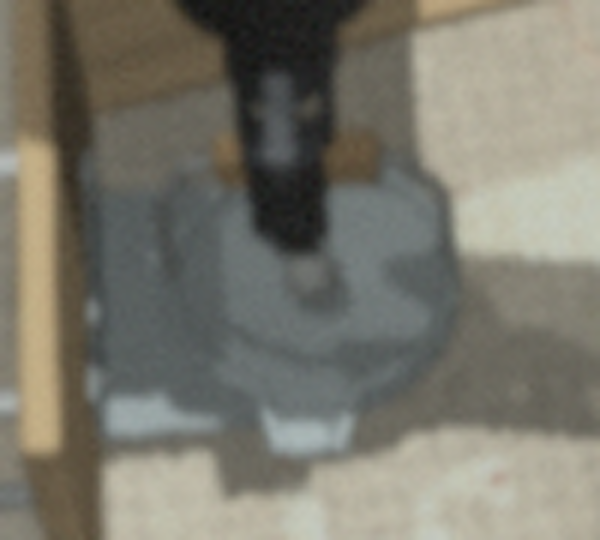

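The near finger hangs about mid-grip (x 288 against 298 for the grip's centre in the crop), and the ball sits mid-dish at (310,272). I close the gripper.

Request:
{"method": "send_rows", "body": {"plan": [{"linear":[-0.001,0.001,0.003],"delta_rot":[0,0,0],"fingers":0.04},{"linear":[0,0,0],"delta_rot":[0,0,0],"fingers":0.02},{"linear":[0,0,0],"delta_rot":[0,0,0],"fingers":0.01},{"linear":[0,0,0],"delta_rot":[0,0,0],"fingers":0},{"linear":[0,0,0],"delta_rot":[0,0,0],"fingers":0},{"linear":[0,0,0],"delta_rot":[0,0,0],"fingers":0},{"linear":[0,0,0],"delta_rot":[0,0,0],"fingers":0},{"linear":[0,0,0],"delta_rot":[0,0,0],"fingers":0}], "force": 50}}

```text
clock: 13.13
position: [0.5349, 0.0243, 0.1279]
ee_rot: [0.001, -0.661, 0.751, -0.001]
contact_force: [-0.5, 0.2, -1.9]
width: 0.0133
```

```bash
python3 -c "
from pl import *
show()"
```

```text
t 13.13 p [0.5349 0.0243 0.1279] yaw -97.29 tilt z [ 2.6e-03 -9.0e-04 -1.0e+00] w 0.0133 F [-0.5  0.2 -1.9] q [-0.08  0.32  1.79 -0.    1.03  1.61]
```

Request:
{"method": "send_rows", "body": {"plan": [{"linear":[0,0,-0.001],"delta_rot":[0,0,0],"fingers":0},{"linear":[0,0,-0.002],"delta_rot":[0,0,0],"fingers":0},{"linear":[0,0,-0.003],"delta_rot":[0,0,0],"fingers":0},{"linear":[0,0,-0.003],"delta_rot":[0,0,0],"fingers":0},{"linear":[0,0,-0.003],"delta_rot":[0,0,0],"fingers":0},{"linear":[0,0,-0.003],"delta_rot":[0,0,0],"fingers":0},{"linear":[0,0,-0.002],"delta_rot":[0,0,0],"fingers":0},{"linear":[0,0,-0.001],"delta_rot":[0,0,0],"fingers":0},{"linear":[0,0,0],"delta_rot":[0,0,0],"fingers":0},{"linear":[0,0,0],"delta_rot":[0,0,0],"fingers":0}]}}

```text
clock: 13.97
position: [0.5342, 0.0242, 0.1476]
ee_rot: [0.0, -0.661, 0.751, -0.001]
contact_force: [0.2, 0.8, -2.3]
width: 0.0132
```

```bash
python3 -c "
from pl import *
show()
im=manip.get_image('side')[:,:,::-1]; cv2.imwrite('pics/g2.png',cv2.resize(im[190:290,200:310],None,fx=6,fy=6,interpolation=cv2.INTER_CUBIC))"
```

```text
t 13.97 p [0.5342 0.0242 0.1476] yaw -97.3 tilt z [ 0.0013 -0.001  -1.    ] w 0.0132 F [ 0.2  0.8 -2.3] q [-0.08  0.3   1.76 -0.    1.08  1.61]
```

View pics/g2.png

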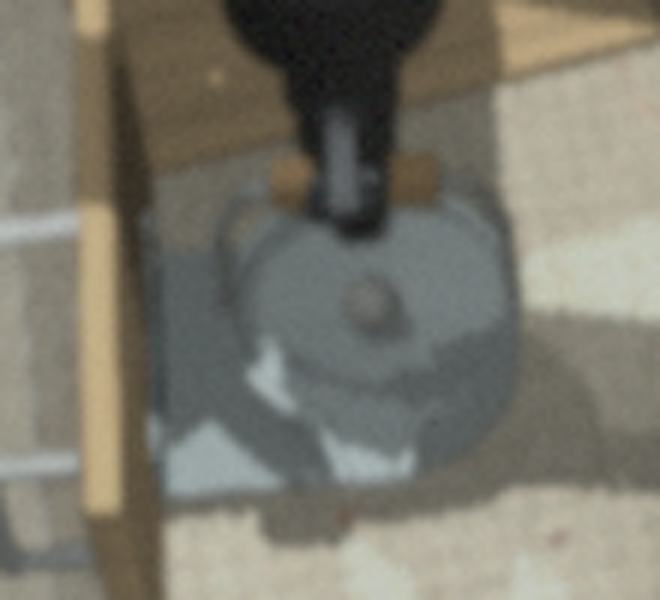

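The dish hangs level, clear of the rack, with the ball in its middle at (370,303). The 2.3 N load matches dish plus ball.

Request:
{"method": "send_rows", "body": {"plan": [{"linear":[0,0,-0.002],"delta_rot":[0,0,0],"fingers":0},{"linear":[0,0,-0.004],"delta_rot":[0,0,0],"fingers":0},{"linear":[0,0,-0.007],"delta_rot":[0,0,0],"fingers":0},{"linear":[0,0,-0.01],"delta_rot":[0,0,0],"fingers":0},{"linear":[0,0,-0.011],"delta_rot":[0,0,0],"fingers":0},{"linear":[0,0,-0.011],"delta_rot":[0,0,0],"fingers":0},{"linear":[0,0,-0.011],"delta_rot":[0,0,0],"fingers":0},{"linear":[0,0,-0.01],"delta_rot":[0,0,0],"fingers":0},{"linear":[0,0,-0.008],"delta_rot":[0,0,0],"fingers":0},{"linear":[0,0,-0.005],"delta_rot":[0,0,0],"fingers":0},{"linear":[0,0,-0.002],"delta_rot":[0,0,0],"fingers":0},{"linear":[0,0,0],"delta_rot":[0,0,0],"fingers":0}]}}

```text
clock: 15.02
position: [0.5344, 0.0243, 0.2389]
ee_rot: [0.001, -0.661, 0.751, -0.002]
contact_force: [-0.6, 0.0, -2.9]
width: 0.0132
```

```bash
python3 -c "
from pl import *
show(); line([.484,.117,.237],-95.7,24,0)"
```

```text
t 15.02 p [0.5344 0.0243 0.2389] yaw -97.3 tilt z [ 0.0045 -0.0013 -1.    ] w 0.0132 F [-0.6  0.  -2.9] q [-0.08  0.22  1.62 -0.    1.29  1.61]
[{"linear": [-0.0004, 0.0003, 0.0], "delta_rot": [-0.27, -0.04, -0.01], "fingers": 0}, {"linear": [-0.0013, 0.0009, 0.0], "delta_rot": [0.0, 0.0, -0.02], "fingers": 0}, {"linear": [-0.002, 0.0014, 0.0], "delta_rot": [0.0, 0.0, -0.04], "fingers": 0}, {"linear": [-0.0027, 0.0019, 0.0001], "delta_rot": [0.0, 0.0, -0.05], "fingers": 0}, {"linear": [-0.0033, 0.0023, 0.0001], "delta_rot": [0.0, 0.0, -0.06], "fingers": 0}, {"linear": [-0.0038, 0.0027, 0.0001], "delta_rot": [0.0, 0.0, -0.07], "fingers": 0}, {"linear": [-0.0042, 0.003, 0.0001], "delta_rot": [0.0, 0.0, -0.08], "fingers": 0}, {"linear": [-0.0046, 0.0033, 0.0001], "delta_rot": [0.0, 0.0, -0.09], "fingers": 0}, {"linear": [-0.0049, 0.0035, 0.0001], "delta_rot": [0.0, 0.0, -0.09], "fingers": 0}, {"linear": [-0.0051, 0.0036, 0.0001], "delta_rot": [0.0, 0.0, -0.1], "fingers": 0}, {"linear": [-0.0053, 0.0037, 0.0001], "delta_rot": [0.0, 0.0, -0.1], "fingers": 0}, {"linear": [-0.0054, 0.0038, 
[... 360 characters left out ...]
.0, 0.0, -0.09], "fingers": 0}, {"linear": [-0.0047, 0.0032, 0.0001], "delta_rot": [0.0, 0.0, -0.09], "fingers": 0}, {"linear": [-0.0043, 0.003, 0.0001], "delta_rot": [0.0, 0.0, -0.08], "fingers": 0}, {"linear": [-0.0038, 0.0026, 0.0001], "delta_rot": [0.0, 0.0, -0.07], "fingers": 0}, {"linear": [-0.0033, 0.0023, 0.0001], "delta_rot": [0.0, 0.0, -0.06], "fingers": 0}, {"linear": [-0.0027, 0.0019, 0.0001], "delta_rot": [0.0, 0.0, -0.05], "fingers": 0}, {"linear": [-0.002, 0.0014, 0.0], "delta_rot": [0.0, 0.0, -0.04], "fingers": 0}, {"linear": [-0.0013, 0.0009, 0.0], "delta_rot": [0.0, 0.0, -0.02], "fingers": 0}, {"linear": [-0.0004, 0.0003, 0.0], "delta_rot": [0.0, 0.0, -0.01], "fingers": 0}]
```

Request:
{"method": "send_rows", "body": {"plan": [{"linear":[-0.0005,0.0003,0],"delta_rot":[-0.1,0,0],"fingers":0},{"linear":[-0.001,0.001,0],"delta_rot":[-0.1,0,0],"fingers":0},{"linear":[-0.002,0.0015,0],"delta_rot":[0,0,0],"fingers":0},{"linear":[-0.003,0.002,0],"delta_rot":[0,0,-0.1],"fingers":0},{"linear":[-0.004,0.0025,0],"delta_rot":[0,0,-0.1],"fingers":0},{"linear":[-0.0045,0.003,0],"delta_rot":[0,0,-0.1],"fingers":0},{"linear":[-0.005,0.0035,0],"delta_rot":[0,0,-0.1],"fingers":0},{"linear":[-0.005,0.0035,0],"delta_rot":[0,0,-0.1],"fingers":0},{"linear":[-0.005,0.0035,0],"delta_rot":[0,0,-0.1],"fingers":0},{"linear":[-0.005,0.0035,0],"delta_rot":[0,0,-0.1],"fingers":0},{"linear":[-0.005,0.0035,0],"delta_rot":[0,0,-0.1],"fingers":0},{"linear":[-0.005,0.0035,0],"delta_rot":[0,0,-0.1],"fingers":0}]}}

```text
clock: 16.02
position: [0.5043, 0.0778, 0.2361]
ee_rot: [-0.002, -0.667, 0.745, 0.002]
contact_force: [-1.4, -0.3, -3.2]
width: 0.0128
```

Request:
{"method": "send_rows", "body": {"plan": [{"linear":[-0.005,0.0035,0],"delta_rot":[0,0,-0.1],"fingers":0},{"linear":[-0.005,0.0035,0],"delta_rot":[0,0,-0.1],"fingers":0},{"linear":[-0.005,0.0035,0],"delta_rot":[0,0,-0.1],"fingers":0},{"linear":[-0.005,0.0035,0],"delta_rot":[0,0,-0.1],"fingers":0},{"linear":[-0.0045,0.003,0],"delta_rot":[0,0,-0.1],"fingers":0},{"linear":[-0.004,0.003,0],"delta_rot":[0,0,-0.1],"fingers":0},{"linear":[-0.0035,0.0025,0],"delta_rot":[0,0,-0.1],"fingers":0},{"linear":[-0.003,0.002,0],"delta_rot":[0,0,0],"fingers":0},{"linear":[-0.002,0.0015,0],"delta_rot":[0,0,0],"fingers":0},{"linear":[-0.001,0.001,0],"delta_rot":[0,0,0],"fingers":0},{"linear":[-0.0005,0,0],"delta_rot":[0,0,0],"fingers":0},{"linear":[0,0,0],"delta_rot":[0,0,0],"fingers":0}]}}

```text
clock: 17.02
position: [0.478, 0.1247, 0.2366]
ee_rot: [-0.002, -0.673, 0.74, 0.002]
contact_force: [-0.1, 0.0, -2.9]
width: 0.013
```

```bash
python3 -c "
from pl import *
show()
out=[]
for n,c in(('top',(200,130,330,280)),('side',(205,200,335,350))):
    im=manip.get_image(n)[:,:,::-1]; cv2.imwrite('pics/full_%s2.png'%n,im); out.append(cv2.resize(im[c[1]:c[3],c[0]:c[2]],None,fx=3,fy=4,interpolation=cv2.INTER_CUBIC) if 0 else cv2.resize(im[c[1]:c[3],c[0]:c[2]],None,fx=3,fy=3,interpolation=cv2.INTER_CUBIC))
cv2.imwrite('pics/k1.png',np.hstack(out))"
```

```text
t 17.02 p [0.478  0.1247 0.2366] yaw -95.44 tilt z [-5.2e-03  2.0e-04 -1.0e+00] w 0.013 F [-0.1  0.  -2.9] q [0.11 0.17 1.7  0.   1.28 1.78]
```

View pics/k1.png

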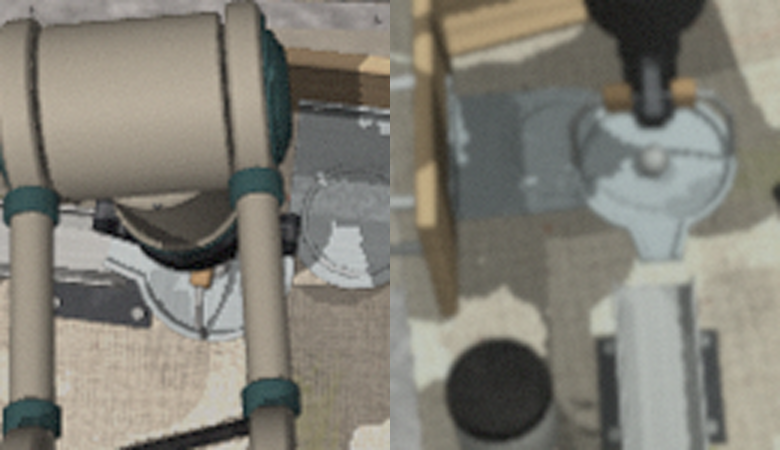

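The top view is mostly hidden by the arm. The side view shows the ball mid-dish at (655,160) and the spout tip at (661,262), just short of the chute's mouth edge at (656,287). I check this against the models before the last step.

```bash
python3 - <<'E'
from pl import *
np.set_printoptions(precision=4,suppress=True)
c=np.array([np.cos(np.radians(84.3)),np.sin(np.radians(84.3))]);w=np.array([-c[1],c[0]])
def k(p):p=np.array(p);return np.round((p-[205,200])*3+[390,0],0)
for y in(.185,.190,.195):
  m=np.array([.491,y])
  P=[[*(m+s*.028*w+d*c),z] for s in(1,-1) for d,z in((.004,.12),(0,.10))]
  print(y,"side crop px",k(proj("side",P)).tolist(),"top crop e1",np.round((proj("top",P)-[200,130])*3.95).tolist())
s=manip.get_state();p=s["position"];h=np.radians(yaw_of(s["ee_rot"])+180)
tip=[p[0]+.076*np.cos(h),p[1]+.076*np.sin(h),p[2]-.128+.039]
print("tip",tip,k(proj("side",[tip])), "top k1",(proj("top",[tip])-[200,130])*3)
print("ball exp",k(proj("side",[[p[0],p[1],p[2]-.128+.044]])))
print("tip from side px",atz("side",(205+(661-390)/3,200+262/3),tip[2]))
im=cv2.imread('pics/full_top1.png');a=cv2.resize(im[180:240,200:260],None,fx=6,fy=6,interpolation=cv2.INTER_CUBIC)
im=cv2.imread('pics/full_side2.png');b=cv2.resize(im[260:320,265:325],None,fx=6,fy=6,interpolation=cv2.INTER_CUBIC)
m=np.array([.491,.190]);P=[[*(m+s_*.028*w+d*c),z] for s_ in(1,-1) for d,z in((.004,.12),(0,.10))]
for i_,n,o in((a,"top",(200,180)),(b,"side",(265,260))):
  for j,q in enumerate((proj(n,P)-o+.5)*6): cv2.circle(i_,tuple(map(int,q)),3,[(0,0,255),(255,0,0)][j%2],1)
cv2.circle(b,tuple(map(int,(proj("side",[tip])[0]-[265,260]+.5)*6)),3,(0,255,0),1)
cv2.imwrite("pics/k2.png",np.hstack([a,b]))
E
```

```text
0.185 side crop px [[690.0, 259.0], [689.0, 268.0], [608.0, 265.0], [609.0, 274.0]] top crop e1 [[163.0, 377.0], [175.0, 383.0], [178.0, 278.0], [189.0, 286.0]]
0.19 side crop px [[691.0, 266.0], [691.0, 274.0], [609.0, 272.0], [610.0, 280.0]] top crop e1 [[154.0, 377.0], [166.0, 383.0], [169.0, 278.0], [180.0, 286.0]]
0.195 side crop px [[692.0, 272.0], [692.0, 281.0], [610.0, 278.0], [611.0, 287.0]] top crop e1 [[145.0, 376.0], [157.0, 382.0], [160.0, 278.0], [171.0, 285.0]]
tip [np.float64(0.4853024046802473), np.float64(0.20016314560508408), np.float64(0.1475857785991365)] [[659. 256.]] top k1 [[108.3237 250.4127]]
ball exp [[651. 155.]]
tip from side px [0.485  0.2048 0.1476]
```

View pics/k2.png

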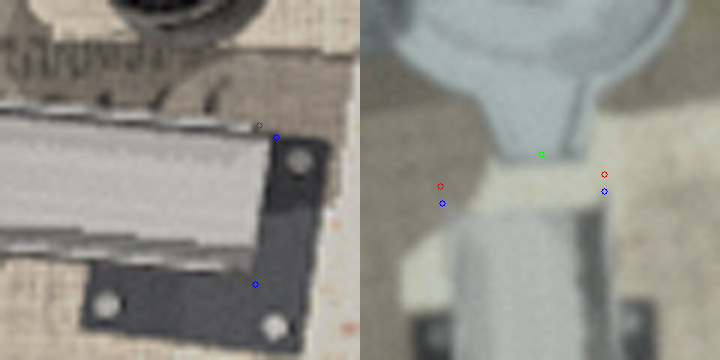

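Both views agree on the chute's axis at x ≈ 0.490–0.491. For the mouth edge they disagree a little (y 0.192–0.198), so I aim the tip at about (0.491, 0.204), with its height about 0.124.

```bash
python3 -c "
from pl import *
s=show();p=np.array(s['position']); line(p+[.006,.004,0],-95.6,8,0)"
```

```text
t 17.12 p [0.4781 0.1245 0.2366] yaw -95.45 tilt z [-5.3e-03  1.0e-04 -1.0e+00] w 0.0134 F [-0.6  0.2 -1.9] q [0.11 0.17 1.7  0.   1.28 1.78]
[{"linear": [-0.0002, -0.0002, -0.0], "delta_rot": [0.3, -0.02, 0.01], "fingers": 0}, {"linear": [-0.0005, -0.0006, 0.0], "delta_rot": [0.0, 0.0, 0.02], "fingers": 0}, {"linear": [-0.0007, -0.0009, 0.0], "delta_rot": [0.0, 0.0, 0.02], "fingers": 0}, {"linear": [-0.0008, -0.001, 0.0], "delta_rot": [0.0, 0.0, 0.03], "fingers": 0}, {"linear": [-0.0008, -0.001, 0.0], "delta_rot": [0.0, 0.0, 0.03], "fingers": 0}, {"linear": [-0.0007, -0.0009, 0.0], "delta_rot": [0.0, 0.0, 0.02], "fingers": 0}, {"linear": [-0.0005, -0.0006, 0.0], "delta_rot": [0.0, 0.0, 0.02], "fingers": 0}, {"linear": [-0.0002, -0.0002, 0.0], "delta_rot": [0.0, 0.0, 0.01], "fingers": 0}]
```

Request:
{"method": "send_rows", "body": {"plan": [{"linear":[-0.0003,-0.0004,0],"delta_rot":[0.1,0,0],"fingers":0},{"linear":[-0.0006,-0.0007,0],"delta_rot":[0.1,0,0],"fingers":0},{"linear":[-0.0008,-0.001,0],"delta_rot":[0.1,0,0],"fingers":0},{"linear":[-0.0008,-0.001,0],"delta_rot":[0,0,0],"fingers":0},{"linear":[-0.0008,-0.001,0],"delta_rot":[0,0,0],"fingers":0},{"linear":[-0.0006,-0.0008,0],"delta_rot":[0,0,0],"fingers":0},{"linear":[-0.0003,-0.0004,0],"delta_rot":[0,0,0],"fingers":0},{"linear":[0,0,0],"delta_rot":[0,0,0],"fingers":0},{"linear":[0,0,0],"delta_rot":[0,0,0],"fingers":0}]}}

```text
clock: 17.87
position: [0.4851, 0.1279, 0.2364]
ee_rot: [0.0, -0.672, 0.74, -0.0]
contact_force: [-0.2, -0.5, -2.5]
width: 0.0127
```

```bash
python3 -c "
from pl import *
s=show()"
```

```text
t 17.87 p [0.4851 0.1279 0.2364] yaw -95.52 tilt z [ 7.e-04 -7.e-04 -1.e+00] w 0.0127 F [-0.2 -0.5 -2.5] q [ 0.12  0.18  1.69 -0.    1.27  1.79]
```

Request:
{"method": "send_rows", "body": {"plan": [{"linear":[0.0002,-0.0002,0.001],"delta_rot":[0,0,0],"fingers":0},{"linear":[0,-0.0002,0.002],"delta_rot":[0,0,0],"fingers":0},{"linear":[0,-0.0002,0.003],"delta_rot":[0,0,0],"fingers":0},{"linear":[0,0,0.003],"delta_rot":[0,0,0],"fingers":0},{"linear":[0,0,0.003],"delta_rot":[0,0,0],"fingers":0},{"linear":[0,0,0.003],"delta_rot":[0,0,0],"fingers":0},{"linear":[0,0,0.003],"delta_rot":[0,0,0],"fingers":0},{"linear":[0,0,0.002],"delta_rot":[0,0,0],"fingers":0},{"linear":[0,0,0.0015],"delta_rot":[0,0,0],"fingers":0},{"linear":[0,0,0.0005],"delta_rot":[0,0,0],"fingers":0},{"linear":[0,0,0],"delta_rot":[0,0,0],"fingers":0},{"linear":[0,0,0],"delta_rot":[0,0,0],"fingers":0}]}}

```text
clock: 18.87
position: [0.4852, 0.1275, 0.2113]
ee_rot: [-0.001, -0.672, 0.74, -0.0]
contact_force: [-0.1, -0.4, -1.9]
width: 0.0135
```

```bash
python3 -c "
from pl import *
s=show()
out=[]
for n,c in(('side',(225,230,335,340)),('top',(195,130,305,240))):
    im=manip.get_image(n)[:,:,::-1]; out.append(cv2.resize(im[c[1]:c[3],c[0]:c[2]],None,fx=[5,2.2][n=='top'],fy=5,interpolation=cv2.INTER_CUBIC))
cv2.imwrite('pics/z1.png',np.hstack(out))"
```

```text
t 18.87 p [0.4852 0.1275 0.2113] yaw -95.53 tilt z [-1.e-03 -9.e-04 -1.e+00] w 0.0135 F [-0.1 -0.4 -1.9] q [ 0.12  0.2   1.73 -0.    1.22  1.79]
```

View pics/z1.png

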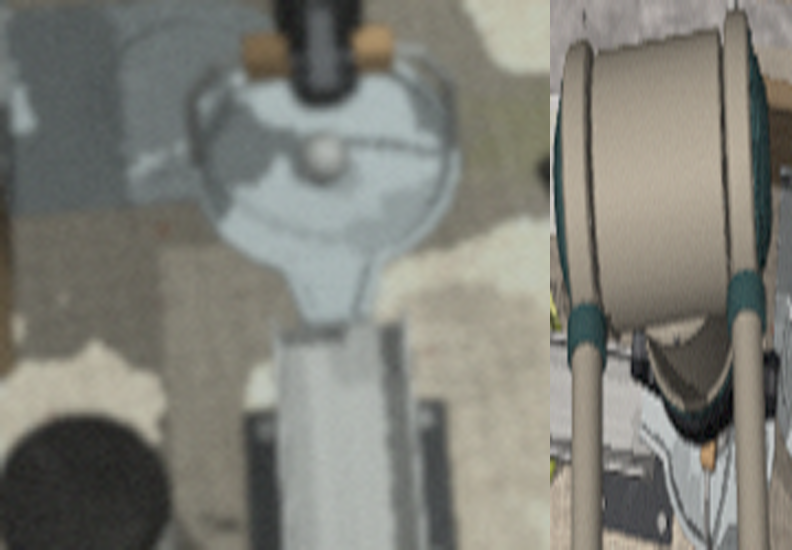

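The side view shows the ball in the middle at (323,157) and the spout tip at about (333,322). The tip is right at the mouth's wall ends, and about 5 mm left of the chute's centre line (345). I make a small last shift of about 4 mm towards −x and 7 mm downhill.

Request:
{"method": "send_rows", "body": {"plan": [{"linear":[-0.0004,0.0003,0],"delta_rot":[0,0,0],"fingers":0},{"linear":[-0.0008,0.0005,0],"delta_rot":[0,0,0],"fingers":0},{"linear":[-0.001,0.0007,0],"delta_rot":[0,0,0],"fingers":0},{"linear":[-0.001,0.0007,0],"delta_rot":[0,0,0],"fingers":0},{"linear":[-0.001,0.0007,0],"delta_rot":[0,0,0],"fingers":0},{"linear":[-0.0008,0.0005,0],"delta_rot":[0,0,0],"fingers":0},{"linear":[-0.0006,0.0003,0],"delta_rot":[0,0,0],"fingers":0},{"linear":[-0.0003,0,0],"delta_rot":[0,0,0],"fingers":0},{"linear":[0,0,0],"delta_rot":[0,0,0],"fingers":0},{"linear":[0,0,0],"delta_rot":[0,0,0],"fingers":0},{"linear":[0,0,0],"delta_rot":[0,0,0],"fingers":0},{"linear":[0,0,0],"delta_rot":[0,0,0],"fingers":0}]}}

```text
clock: 19.97
position: [0.482, 0.1346, 0.2121]
ee_rot: [0.0, -0.672, 0.74, -0.0]
contact_force: [0.6, 0.7, -3.1]
width: 0.0132
```

```bash
python3 - <<'E'
from pl import *
s=show();p=s["position"];h=np.radians(yaw_of(s["ee_rot"])+180)
print("tip",p[0]+.076*np.cos(h),p[1]+.076*np.sin(h),p[2]-.128+.039,"qd",np.abs(s["qd"]).max())
im=manip.get_image("side"); c=im[225:345,225:335].copy()
# ball: bright round blob near expected place
q=proj("side",[[p[0],p[1],p[2]-.128+.044]])[0]; print("ball exp",q)
g=cv2.cvtColor(im,cv2.COLOR_RGB2GRAY); x,y=map(int,q); W=cv2.GaussianBlur(cv2.resize(g[y-14:y+16,x-14:x+16],None,fx=6,fy=6,interpolation=cv2.INTER_CUBIC),(5,5),0)
C=cv2.HoughCircles(W,cv2.HOUGH_GRADIENT,1,40,param1=60,param2=12,minRadius=18,maxRadius=38); print(C if C is None else [(c[0]/6+x-14,c[1]/6+y-14,c[2]/6) for c in C[0][:3]])
for t in("ink_jar","marker","dish"): print(t,[(round(d["p"],2),np.round(d["extent"]).tolist()) for d in manip.find_in(t,"side")[:1]])
# column profile through the spout tip rows
u=proj("side",[[p[0]+.076*np.cos(h),p[1]+.076*np.sin(h),p[2]-.089]])[0];print("tip px",u)
r=int(u[1]); 
for v in range(r-12,r+16,2): print(v,g[v,int(u[0])-20:int(u[0])+24:2])
E
```

```text
t 19.97 p [0.482  0.1346 0.2121] yaw -95.51 tilt z [ 7.e-04 -7.e-04 -1.e+00] w 0.0132 F [ 0.6  0.7 -3.1] q [ 0.13  0.19  1.73 -0.    1.22  1.8 ]
tip 0.489339901111628 0.21026014378631167 0.12313058765457746 qd 0.0016119096876965955
ball exp [291.28151166 262.1378755 ]
[(np.float32(292.91666), np.float32(248.25), np.float32(5.2999997))]
ink_jar [(0.83, [224.0, 310.0, 262.0, 359.0])]
marker [(0.71, [336.0, 261.0, 363.0, 312.0])]
dish [(0.67, [264.0, 238.0, 322.0, 297.0])]
tip px [293.91934437 295.7249521 ]
283 [122 132 158 171 175 172 174 175 174 175 175 177 169 164 152 168 166 164
 173 183 181 177]
285 [129 130 128 137 151 166 170 174 177 176 179 177 178 162 154 173 177 185
 186 179 180 179]
287 [120 129 122 117 119 132 163 168 179 177 176 175 176 150 162 177 188 191
 185 181 178 174]
289 [122 127 123 123 126 127 153 165 174 175 176 174 172 144 170 180 186 186
 180 174 170 164]
291 [127 133 127 125 130 129 136 166 174 175 175 176 169 152 172 181 181 182
 166 162 155 155]
293 [126 126 127 133 126 126 125 163 168 176 174 174 156 159 164 174 159 171
 165 160 156 157]
295 [123 131 134 139 128 121 115 143 167 168 169 168 147 152 135 115 134 175
 175 172 167 166]
297 [126 128 131 135 124 109 113 113 129 127 128 124 142 140 113  94 129 177
 176 169 171 168]
299 [121 121 127 139 124 103 111 113 116 104  97 117 156 157 118  95 131 168
 167 160 161 166]
301 [122 123 127 135 128 111 120 136 152 134 124 143 159 158 123  97 123 153
 166 164 166 167]
303 [125 127 125 135 144 153 158 173 178 171 163 161 156 159 138  97 120 150
 171 168 165 167]
305 [123 121 129 151 146 158 163 178 182 178 166 163 159 156 128  94 113 156
 171 166 163 162]
307 [127 129 167 181 153 159 161 176 181 179 172 164 159 158 123  95 106 161
 171 170 164 164]
309 [124 138 184 178 151 157 161 176 179 179 173 166 157 164 151 107 113 158
 143 140 143 161]
```

```bash
python3 - <<'E'
from pl import *
old=cv2.imread('pics/full_side2.png'); t=old[246:261,286:301]
im=manip.get_image("side")[:,:,::-1]; m=cv2.matchTemplate(im[235:290,265:320],t,cv2.TM_CCOEFF_NORMED)
_,v,_,l=cv2.minMaxLoc(m); print("ball at",l[0]+265+7,l[1]+235+7,"score",round(v,3))
s=show()
if v>.7 and abs(l[0]+272-292)<4 and abs(l[1]+242-263.5)<4: manip.sign_off(); print("signed off")
E
```

```text
ball at 292 263 score 0.968
t 20.22 p [0.4821 0.1346 0.2121] yaw -95.51 tilt z [ 7.e-04 -7.e-04 -1.e+00] w 0.0129 F [-0.   1.  -2.4] q [ 0.13  0.19  1.73 -0.    1.22  1.8 ]
the job is handed in; nothing more can be done
signed off
```

I opened the door about 100° by its handle and lifted the dish by its grip. I handed the job in at 20.2 s, still holding the dish level with its spout pointing down the chute.

**Last checks:**
- **Level:** the tool is tilted less than 0.1° and was still.
- **Ball:** it matched the middle of the dish in the side view, within about 1 px of where it should be.
- **Spout tip:** worked out from the arm's pose, it is at about (0.489, 0.210, 0.123). That is about 23 mm above the chute floor, on the chute's centre line within about 3 mm.
- **Bystanders:** the ink jar and marker show in the same places in the side view as at the start.

**What disagreed or stayed unsure:**
- **No quarter turn:** after the door opened, the spout already pointed roughly down the chute instead of away from the door. The dish needed only about 2° of turning.
- **Mouth edge:** the two cameras put it up to 6 mm apart, and the arm hid the last top view. The tip could therefore be anywhere from about 2 to 18 mm past the edge.
- **Ball check:** a first try at finding the ball by circle detection picked a wrong spot, most likely the gripper finger. The template match above replaced it.

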